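# Tighten the rack's corner bolt with the hex key

### The job

Tighten the captive bolt in the white corner bracket of the pine rack: take the green-handled hex key from its wooden block, feel for the hex socket in the bracket's window without pressing hard, and seat the key fully. Turn it clockwise, regrasping the handle as often as needed, until the bolt comes up against its stop, without forcing it; then let go and leave the key standing upright in the socket, with the other goods left where they are.

Things in the scene. Friction and masses are not known exactly. Their poses are not given: they have to be found in the camera images.
- key: straight hex key, 114 mm long, 0.12 kg, upright in the block. Origin: centre of the tip's end face, z up along the key. Steel hex shaft 12 mm across flats, 0 to 64 mm (the first 2 mm taper from 10.5 mm); two flats face the key's +x and -x. Green square handle 24 x 24 mm, 64 to 114 mm, faces along key x and y, to be gripped from above. Stands at any yaw.
- tool_block: fixed wooden block 80 x 80 x 70 mm high, origin at the centre of its underside, with an 18 mm square hole 67 mm deep in the middle of its top. The key's shaft stands loosely in the hole, the underside of its handle resting on the block's top: lift the key 70 mm or more before moving it sideways.
- rack: fixed pine slatted display rack lying flat, 0.38 x 0.33 m, slats up to 38 mm high. Origin: on the table under the centre of its white corner bracket, z up; the rack extends to its +x and +y. The bracket is a white box 132 (x) x 70 (y) x 50 mm high with a 60 (x) x 36 (y) mm window in its top, filled by a steel plate that carries the bolt.
- window (a point): centre of the window in the bracket's top, 50 mm above the table; axes as the rack's. NOT the socket's centre: plate and bolt float together, held by 9 N of friction, so the socket's centre starts anywhere within 14 mm along x and 4 mm along y of this point, unmeasured; it must be felt for (or seen).
- plate_face (a point): 4 mm below the window's centre: the level of the flat steel plate's face, 46 mm above the table. The plate is sprung: pressed down it yields 6 mm, at about 2 N at first and 7 N at the end, where it is hard. When a lightly pressed key slides over the socket, the plate springs up round its tip. A key fully home has its tip 18 mm below the plate and stands loosely.
- bolt (a joint): angle of the brass bolt (flush 26 mm head, hex socket 13.2 mm across flats, 18 mm deep) in rad, growing clockwise seen from above; starts at 0 to 0.7, hard stop (tight) at 3.6. At 0 two flats of the socket face the rack's +x and -x and the red dash on the head points to the rack's +x. Friction 0.06 N m; the key has about 0.2 rad of play either way.
- pastry_pack: clear pack of small pastries, 150 x 110 x 45 mm, lying on the rack's slats; origin at the centre of its underside; bystander
- tape_roll: roll of brown tape lying flat, 90 mm across, 45 mm high; origin at the centre of its underside; bystander
- carton: small closed cardboard carton, 140 x 100 x 90 mm high; origin at the centre of its underside; bystander

How it is judged:
By the outcome, as a careful person would: the job done as asked, in the order asked, and still so for the second after the job is handed in, with the robot touching nothing.
It also fails if it takes over 72 s, if anything falls off the work surface, if the arm or the gripper's body presses on something with over 40 N, if the wrist force passes 120 N, or if a joint passes its speed limit or range.

### The arm

A 7-joint arm with a two-finger parallel gripper is mounted at the origin on the work surface. World frame = base frame: x ahead of the robot, y to its left, z up, the work surface at z = 0. Lengths are in m, angles in rad, forces in N, time in s.
With the tool pointing down it reaches from about 0.4 to 0.85 m from the base axis. Payload 4.5 kg.
Tool frame: the origin (TCP) lies midway between the tips of the shut fingers; the grasp point (between the pads) lies 19 mm behind it; z points along the fingers, x is the direction in which the jaws open and shut, and the axes are right-handed (so a half turn about z gives the same grasp; the last joint's range is limited). The gripper opens to 88 mm and grips with 3 to 60 N. Pads are 18 mm wide; open, the fingers measure 123 mm over their backs; the gripper's body (75 mm by 187 mm) begins 45 mm behind the grasp point.
Start: joints at [1.209, 0.689, -0.195, 1.565, 0.157, 0.902, -0.215], TCP at [0.241, -0.577, 0.239] pointing down, gripper open.
Joint ranges: [-3.01, 3.01], [-0.46, 2.08], [-1.47, 1.51], [0.13, 2.56], [-1, 4.14], [0.04, 2.09], [-2.66, 2.66]. Speed limits (rad/s): [2.57, 2.57, 3.14, 3.14, 3.14, 3.14, 3.14].

### API

Orientations are given as a unit quaternion [x, y, z, w].
In Python, from plant import r gives the robot as it stands. The module is installed in compiled form; this text tells all that it offers.
- The arm moves only by the tool play_rows, never from a script. Its argument "increments" is a list of rows, each a list of 7 numbers: the opening, from 0 (shut) to 1 (fully open), then the shift along the tool's x, y, z in mm, then the turn, a rotation vector about the tool's x, y, z in rad. In form: [[hand, dx, dy, dz, wx, wy, wz], ...]. A call has exactly 8 rows; each row shifts and turns the pose as measured when the row begins, along the tool's axes as they then stand; what a row does not reach is not made up. A row lasts 1/8 s, in which the tool goes at most 62.5 mm and 10.7 degrees, less where a joint would pass 70% of its speed; a pose out of reach is approached as far as the arm can. A call is refused whole if a number of a shift passes 62.5 or a number of a turn 0.188, either way. A call with a gripper value outside its range is refused whole. The fingers move at their own pace and stop on an object; "grip_force" is the grip in N (left out, the last holds). Time passes only in rows, so rows that do not move let the fingers close, or fill a call up. It gives the time, the measured TCP pose, the force and the opening at its end, in the units of the state.
- r.get_state(): the state, without advancing time (a new reading comes with each control period).
- r.snapshot(name): name is "scene" or "side" or "wrist"; returns the picture (400x640x3 uint8, red, green, blue); there is no depth.
- r.get_calibration(name): a dict with "fx", "fy", "cx", "cy" (pixels), "R" (3x3) and "t" (3): a world point X has camera coordinates R X + t. Camera axes: x right, y down, z forward; pixel columns grow to the right and rows downward; lengths in m; the calibration is good to about 2 mm. A picture is of the moment at which its call begins: read the wrist's pose just before it. get_calibration takes no time and is no camera call; for the wrist camera it gives the pose at the moment of the call.
- r.finish_job(): hands the job in, once; it reports no verdict.
The state is a dict: "clock": time; "q": joint angles; "qd": joint speeds; "joint_torque": joint torques, N m; "tool_pos": TCP position; "eef_rot": TCP orientation; "contact_force": force on the tool from outside, world axes, zero at the start; "moment": the same for the moment, N m; "opening": opening from 0.0 (shut) to 1.0 (fully open).
Only numpy, scipy, OpenCV 4.12 (cv2) and the standard library are available. Lean on these libraries where they do the work, as an engineer would, in place of code of your own. Each camera call takes 0.05 s, during which the arm holds its last target.

## Working session

There is one attempt and no reset: what is moved stays moved. The work goes in short steps, Python scripts to look and compute and a tool call to move; the robot and the scene stay as the last step left them, time stands still between calls to the robot, and variables do not carry over. Pictures are saved under pics/ and viewed, and the job is handed in when it is done.

Besides the shell and the picture viewer there is one more tool, called after ">>>" as name(argument=value, ...) on one line, values as JSON. play_rows: Moves the arm, as the interface text tells. Its arguments: {"type":"object","properties":{"increments":{"type":"array"},"grip_force":{"type":"number"}},"required":["increments"]}

```bash
mkdir -p pics; python3 - <<'E'
from plant import r
import cv2
s=r.get_state()
for k,v in s.items(): print(k,v)
for n in ["scene","side","wrist"]:
    c=r.get_calibration(n); print(n,c)
    cv2.imwrite(f"pics/{n}0.png",r.snapshot(n)[:,:,::-1])
E
```

```text
clock 0.0
q [ 1.208789    0.68997739 -0.19449558  1.5663465   0.1573369   0.90248205
 -0.21509856]
qd [-6.91026603e-05 -2.78734110e-03 -6.76734720e-06  6.70252134e-04
  8.07659204e-04 -6.56415075e-04 -1.57772115e-04]
joint_torque [-3.76724065e-04 -5.27558291e+01 -1.26694813e+00 -1.53428096e+01
 -5.26614860e-02  6.54770178e-03  1.70013332e-04]
tool_pos [ 0.2406657  -0.57612565  0.23791302]
eef_rot [ 8.32357967e-01 -5.54237663e-01 -8.01122425e-04 -4.30850696e-04]
contact_force [-0.07693743  0.1873396   0.16196505]
moment [ 0.02704665 -0.030122   -0.01575374]
opening 0.9974599678106484
scene {'fx': 489.4887528216215, 'fy': 489.4887528216215, 'cx': 325.8914769501998, 'cy': 202.1404383979066, 'R': array([[ 0.79125396,  0.61136146, -0.01242306],
       [ 0.50504965, -0.66484371, -0.55037051],
       [-0.34473471,  0.42920858, -0.83482811]]), 't': array([-0.48743685, -0.26905077,  1.42907369])}
side {'fx': 422.5657040091868, 'fy': 422.5657040091868, 'cx': 322.07375984317997, 'cy': 202.28758035483943, 'R': array([[-0.80187909, -0.59721484, -0.01801008],
       [-0.44223801,  0.61352151, -0.65423001],
       [ 0.40176544, -0.51664862, -0.75608117]]), 't': array([0.46745908, 0.31097902, 0.89305257])}
wrist {'fx': 292.5748972218986, 'fy': 292.5748972218986, 'cx': 321.5123199754385, 'cy': 205.68251319721483, 'R': array([[ 0.3859128 , -0.92253078, -0.00287693],
       [-0.89100931, -0.37353141,  0.25802459],
       [-0.23911025, -0.09701162, -0.96613407]]), 't': array([-0.62297458, -0.03513994,  0.38856731])}
```

View pics/scene0.png

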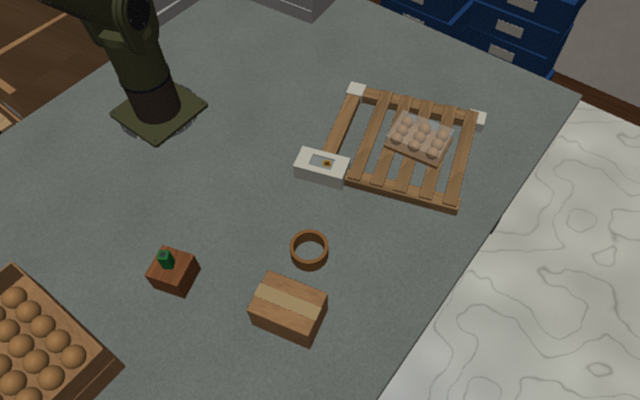

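View pics/side0.png

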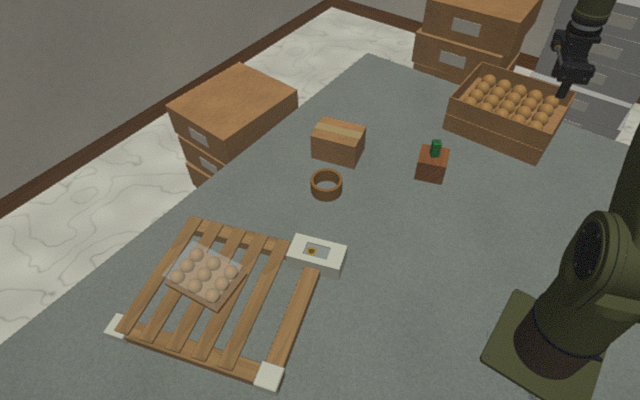

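View pics/wrist0.png

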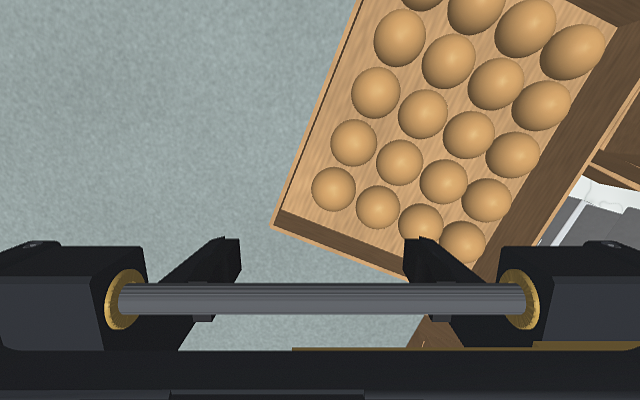

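```bash
cat > h.py <<'E'
import numpy as np, cv2
from plant import r
from scipy.spatial.transform import Rotation as Rot
def bp(c,u,v,z):
    d=c['R'].T@np.array([(u-c['cx'])/c['fx'],(v-c['cy'])/c['fy'],1]); o=-c['R'].T@c['t']
    return o+d*(z-o[2])/d[2]
def pj(c,X):
    p=c['R']@np.array(X)+c['t']; return np.array([p[0]/p[2]*c['fx']+c['cx'],p[1]/p[2]*c['fy']+c['cy']])
def crop(img,x0,y0,x1,y1,k,name):
    cv2.imwrite(name,cv2.resize(img[y0:y1,x0:x1],None,fx=k,fy=k,interpolation=cv2.INTER_CUBIC))
def st():
    s=r.get_state(); R=Rot.from_quat(s['eef_rot'])
    print('t',round(s['clock'],3),'pos',np.round(s['tool_pos']*1000,1),'F',np.round(s['contact_force'],1),'M',np.round(s['moment'],2),'op',round(s['opening'],3))
    m=R.as_matrix(); print('x axis yaw',round(np.degrees(np.arctan2(m[1,0],m[0,0])),2),'z',np.round(m[:,2],4),'q',np.round(s['q'],2))
    return s
E
python3 - <<'E'
from h import *
a=cv2.imread('pics/scene0.png'); b=cv2.imread('pics/side0.png')
A=np.vstack([np.hstack([cv2.resize(a[235:305,130:210],None,fx=5,fy=5,interpolation=3),cv2.resize(a[135:195,285:365],None,fx=5,fy=5,interpolation=3)[:350] if 0 else cv2.resize(a[130:200,285:365],None,fx=5,fy=5,interpolation=3)])])
B=np.hstack([cv2.resize(b[130:200,395:475],None,fx=5,fy=5,interpolation=3),cv2.resize(b[220:290,277:357],None,fx=5,fy=5,interpolation=3)])
cv2.imwrite('pics/A.png',A);cv2.imwrite('pics/B.png',B)
E
```

```text
(no output)
```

View pics/A.png

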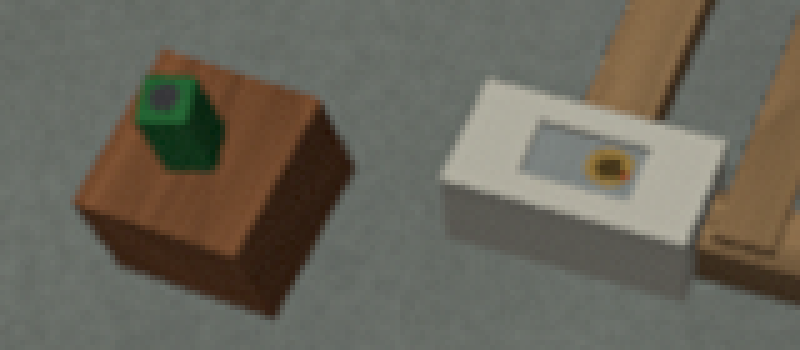

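View pics/B.png

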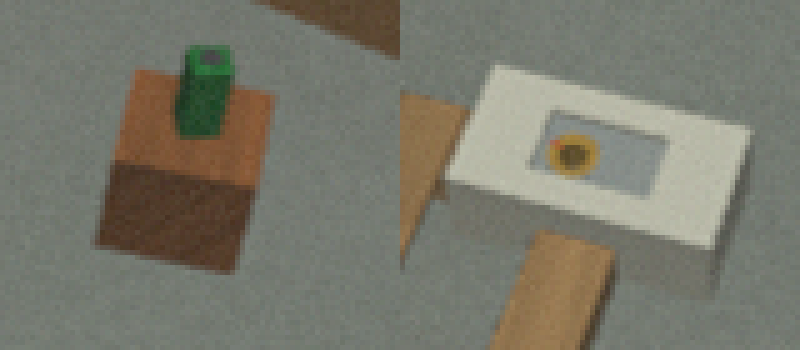

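```bash
python3 - <<'E'
from h import *
cs={'A':r.get_calibration('scene'),'B':r.get_calibration('side')}
def P(n,off,pts,z):
    o=[]
    for x,y in pts:
        o.append(bp(cs[n],(x+.5)/5-.5+off[0],(y+.5)/5-.5+off[1],z)[:2]*1000)
    return np.array(o)
def quad(n,off,pts,z):
    q=P(n,off,pts,z); print(n,np.round(q,1).tolist(),'c',q.mean(0).round(1))
    e=np.roll(q,-1,0)-q; print(' len',np.linalg.norm(e,axis=1).round(1),'ang',np.degrees(np.arctan2(e[:,1],e[:,0])).round(1))
quad('A',(130,235),[(163,50),(325,98),(240,257),(77,203)],.07)
quad('B',(395,130),[(136,70),(275,96),(255,187),(113,160)],.07)
quad('A',(285,130),[(90,80),(327,140),(287,243),(42,178)],.05)
quad('B',(277,220),[(95,65),(350,130),(312,247),(48,182)],.05)
print('key',P('A',(130,235),[(164,98)],.12),P('B',(395,130),[(212,58)],.12))
quad('A',(285,130),[(142,120),(252,149),(235,198),(120,170)],.05)
quad('B',(277,220),[(152,112),(269,138),(250,198),(130,168)],.05)
print('sock',P('A',(285,130),[(210,167),(224,174)],.046),P('B',(277,220),[(174,155),(157,143)],.046))
E
```

```text
A [[390.4, -309.9], [466.4, -282.5], [492.9, -358.0], [417.7, -383.8]] c [ 441.8 -333.6]
 len [80.7 80.1 79.5 78.7] ang [  19.9  -70.7 -161.1  110.2]
B [[487.9, -356.8], [413.3, -382.7], [389.8, -308.6], [462.8, -282.6]] c [ 438.4 -332.7]
 len [79.  77.7 77.5 78.4] ang [-160.9  107.6   19.6  -71.3]
A [[448.7, 117.7], [571.3, 160.3], [594.1, 95.2], [470.1, 52.7]] c [521.1 106.5]
 len [129.8  68.9 131.1  68.5] ang [  19.1  -70.7 -161.1  108.2]
B [[592.3, 95.4], [468.3, 53.7], [445.4, 117.9], [566.9, 162.1]] c [518.2 107.3]
 len [130.8  68.2 129.3  71.3] ang [-161.4  109.7   20.   -69.1]
key [[ 440.3814862  -334.79464579]] [[ 438.59471789 -333.99703974]]
A [[487.2, 113.1], [544.1, 132.3], [556.3, 102.0], [498.6, 80.7]] c [521.6 107. ]
 len [60.1 32.7 61.5 34.4] ang [  18.6  -68.2 -159.8  109.4]
B [[552.0, 101.3], [497.1, 80.3], [484.3, 113.2], [540.4, 133.1]] c [518.4 107. ]
 len [58.7 35.2 59.5 33.8] ang [-159.1  111.3   19.5  -70. ]
sock [[532.14146137 112.48105618]
 [540.62289612 113.22061579]] [[529.8045789  112.81574714]
 [540.68310418 112.11872267]]
```

>>> play_rows(increments=[[1,-21,-40,-6,0,0,0],[1,-21,-40,-6,0,0,0],[1,-21,-40,-6,0,0,0],[1,-21,-40,-6,0,0,0],[1,-21,-40,-6,0,0,0.1],[1,-21,-40,-6,0,0,0.0],[1,-21,-38,-6,0,0,0],[1,0,0,0,0,0,0]])

```text
clock: 1.15
tool_pos: [0.4528, -0.3321, 0.2786]
eef_rot: [0.802, -0.597, -0.003, -0.001]
contact_force: [0.3, 0.5, 0.0]
opening: 0.999
```

```bash
python3 - <<'E'
from h import *
st()
c=r.get_calibration('wrist'); im=r.snapshot('wrist')[:,:,::-1]
cv2.imwrite('pics/w1.png',im); np.save('w1.npy',np.array([c],dtype=object),allow_pickle=True)
print(pj(c,[.44,-.333,.12]),pj(c,[.44,-.333,.07]))
E
```

```text
t 1.15 pos [ 452.8 -332.1  278.6] F [0.3 0.5 0. ] M [-0.01  0.   -0.01] op 0.999
x axis yaw -73.35 z [-0.0029  0.0047 -1.    ] q [ 0.64  0.56 -0.15  1.71  0.1   0.89 -0.83]
[320.64521243 203.71872477] [321.02780091 193.48599866]
```

View pics/w1.png

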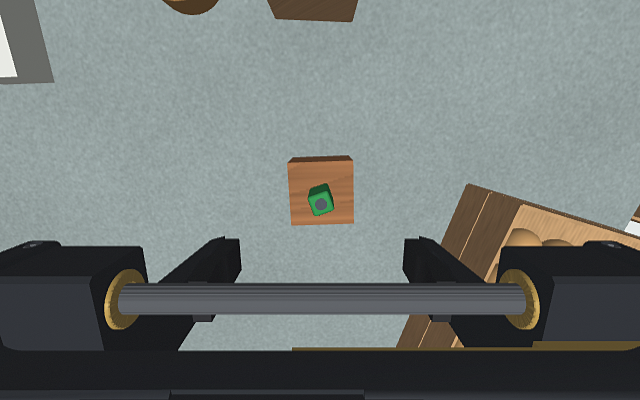

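```bash
python3 - <<'E'
from h import *
im=cv2.imread('pics/w1.png'); crop(im,280,150,360,230,8,'pics/w1c.png')
E
```

```text
(no output)
```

View pics/w1c.png

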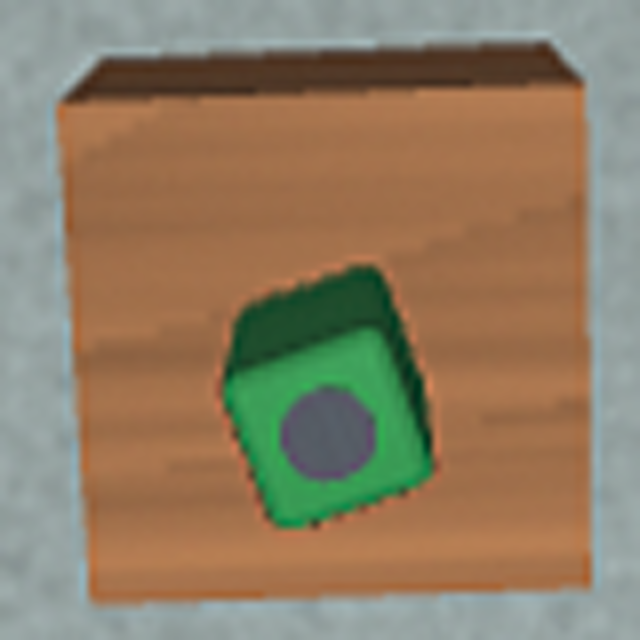

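```bash
python3 - <<'E'
from h import *
c=r.get_calibration('wrist')
for pts,z in ([(225,378),(378,325),(436,475),(283,529)],.12),([(60,102),(585,85),(592,590),(90,604)],.07),([(328,433)]*2,.12):
    q=np.array([bp(c,(x+.5)/8-.5+280,(y+.5)/8-.5+150,z)[:2]*1000 for x,y in pts]); e=np.roll(q,-1,0)-q
    print(q.mean(0),np.linalg.norm(e,axis=1),np.degrees(np.arctan2(e[:,1],e[:,0])))
E
```

```text
[ 438.39472219 -335.27732292] [21.54820948 22.03528145 21.96939397 22.30782138] [ -53.95784949 -142.56380927  126.76916255   36.34179006]
[ 437.26227559 -335.36347548] [78.76995563 79.69484599 79.77486709 79.57719479] [ -71.65708547 -161.14801147  108.26027714   18.12925495]
[ 437.56865763 -335.17259287] [0. 0.] [0. 0.]
```

>>> play_rows(increments=[[1,0,0,7,0,0,-0.186],[1,0,0,7,0,0,-0.186],[1,0,0,7,0,0,-0.186],[1,0,0,7,0,0,-0.186],[1,0,0,7,0,0,-0.186],[1,0,0,7,0,0,-0.186],[1,0,0,7,0,0,-0.186],[1,0,0,7,0,0,-0.186]])

```text
clock: 2.2
tool_pos: [0.436, -0.3475, 0.2174]
eef_rot: [0.994, 0.107, -0.009, 0.0]
contact_force: [0.9, -0.5, -0.3]
opening: 1.001
```

```bash
cat >> h.py <<'E'
def delta(x,y,z,yaw):
    "tool-frame shift (mm) and rotvec to go to target (mm, deg), tool down"
    s=st(); R=Rot.from_quat(s['eef_rot']); 
    a=np.radians(yaw); T=Rot.from_matrix(np.array([[np.cos(a),np.sin(a),0],[np.sin(a),-np.cos(a),0],[0,0,-1]]))
    print('shift',np.round(R.inv().apply(np.array([x,y,z])-s['tool_pos']*1000),1),'rot',np.round((R.inv()*T).as_rotvec(),4))
E
python3 -c "
from h import *
delta(439,-334.2,82,36.65)"
```

```text
t 2.2 pos [ 436.  -347.5  217.4] F [ 0.9 -0.5 -0.3] M [-0.04 -0.07  0.03] op 1.001
x axis yaw 12.33 z [-0.0186 -0.0023 -0.9998] q [ 0.91  0.68 -0.55  1.77  0.47  0.84  0.35]
shift [  8.3 -12.2 135.3] rot [-0.0057  0.018  -0.4245]
```

>>> play_rows(increments=[[1,0,0,12,-0.002,0.006,-0.142],[1,0,0,12,-0.002,0.006,-0.142],[1,0,0,12,-0.002,0.006,-0.142],[1,5,-13,10,0,0,0],[1,0,0,5,0,0,0],[1,0,0,5,0,0,0],[1,0,0,0,0,0,0],[1,0,0,0,0,0,0]])

```text
clock: 3.2
tool_pos: [0.4207, -0.3462, 0.1564]
eef_rot: [0.95, 0.313, -0.005, 0.001]
contact_force: [0.1, 0.1, -0.5]
opening: 1.0
```

```bash
python3 -c "
from h import *
delta(439,-334.2,82,36.65)
im=r.snapshot('wrist')[:,:,::-1]
crop(im,220,100,420,300,3,'pics/w2.png')"
```

```text
t 3.2 pos [ 420.7 -346.2  156.4] F [ 0.1  0.1 -0.5] M [ 0.09 -0.15 -0.03] op 1.0
x axis yaw 36.53 z [-0.0092 -0.0045 -0.9999] q [ 0.95  0.76 -0.6   1.87  0.65  0.72  0.61]
shift [22.6  1.4 74.1] rot [-0.0018  0.01   -0.0022]
```

View pics/w2.png

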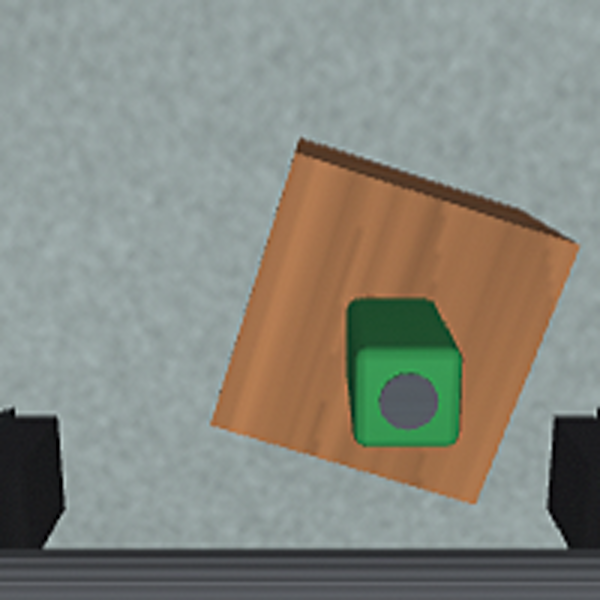

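>>> play_rows(increments=[[1,11,1,0,0,0.006,0],[1,11,0,0,0,0.004,0],[1,0,0,15,0,0,0],[1,0,0,20,0,0,0],[1,0,0,20,0,0,0],[1,0,0,16,0,0,0],[1,0,0,0,0,0,0],[1,0,0,0,0,0,0]])

```text
clock: 4.25
tool_pos: [0.4413, -0.3316, 0.0807]
eef_rot: [0.949, 0.315, 0.0, -0.001]
contact_force: [-0.1, 0.1, 0.5]
opening: 1.004
```

```bash
python3 -c "
from h import *
delta(439,-334.2,82,36.65)
im=r.snapshot('wrist')[:,:,::-1]
crop(im,220,100,420,300,3,'pics/w3.png')"
```

```text
t 4.25 pos [ 441.3 -331.6   80.7] F [-0.1  0.1  0.5] M [ 0.02 -0.11  0.01] op 1.004
x axis yaw 36.67 z [-3.0e-04  2.4e-03 -1.0e+00] q [ 0.86  0.88 -0.51  1.89  0.76  0.57  0.48]
shift [-3.4  0.7 -1.3] rot [-0.0021 -0.0012  0.0004]
```

View pics/w3.png

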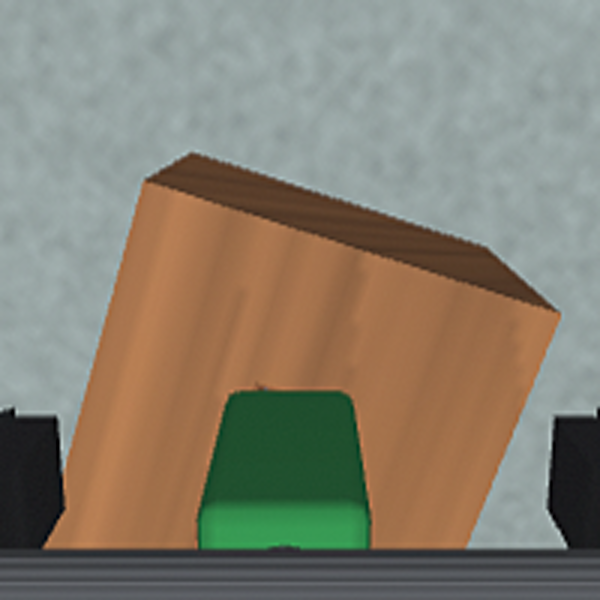

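>>> play_rows(increments=[[1,-3.3,0.7,-1,0,0,0],[0.2,0,0,0,0,0,0],[0.2,0,0,0,0,0,0],[0.2,0,0,0,0,0,0],[0.2,0,0,0,0,0,0],[0.2,0,0,0,0,0,0],[0.2,0,0,0,0,0,0],[0.2,0,0,0,0,0,0]], grip_force=30)

```text
clock: 5.3
tool_pos: [0.4397, -0.3351, 0.0835]
eef_rot: [0.949, 0.314, 0.001, 0.0]
contact_force: [-0.1, 0.5, -1.0]
opening: 0.273
```

```bash
python3 -c "
from h import *
delta(530.5,112.6,165,120)"
```

```text
t 5.3 pos [ 439.7 -335.1   83.5] F [-0.1  0.5 -1. ] M [-0.02 -0.11  0.01] op 0.273
x axis yaw 36.64 z [ 2.4e-03  7.0e-04 -1.0e+00] q [ 0.87  0.87 -0.51  1.89  0.76  0.57  0.49]
shift [ 340.2 -305.   -81. ] rot [ 2.4000e-03 -1.2000e-03 -1.4549e+00]
```

>>> play_rows(increments=[[0.2,0,0,-12,0,0,0],[0.2,0,0,-20,0,0,0],[0.2,0,0,-25,0,0,0],[0.2,0,0,-25,0,0,0],[0.2,0,0,-20,0,0,0],[0.2,20,-18,-5,0,0,0],[0.2,40,-36,0,0,0,0],[0.2,40,-36,0,0,0,0]])

```text
clock: 6.3
tool_pos: [0.4653, -0.2051, 0.198]
eef_rot: [0.951, 0.309, 0.001, 0.001]
contact_force: [-0.0, 0.2, -0.9]
opening: 0.271
```

```bash
python3 -c "
from h import *
delta(530.5,112.6,165,120)"
```

```text
t 6.3 pos [ 465.3 -205.1  198. ] F [-0.   0.2 -0.9] M [-0.02 -0.18 -0.  ] op 0.271
x axis yaw 36.02 z [ 0.0032 -0.0018 -1.    ] q [ 0.71  0.66 -0.63  1.95  0.58  0.72  0.36]
shift [ 239.6 -218.8   32.6] rot [ 3.8000e-03  1.3000e-03 -1.4658e+00]
```

>>> play_rows(increments=[[0.2,40,-36,0,0,0,0],[0.2,40,-36,0,0,0,0],[0.2,40,-36,0,0,0,0],[0.2,40,-36,0,0,0,0],[0.2,40,-36,0,0,0,0],[0.2,40,-36,0,0,0,0],[0.2,0,0,0,0,0,-0.17],[0.2,0,0,0,0,0,-0.185]])

```text
clock: 7.3
tool_pos: [0.5333, 0.1288, 0.2041]
eef_rot: [0.879, 0.476, 0.004, 0.002]
contact_force: [-0.1, 0.1, -1.8]
opening: 0.27
```

>>> play_rows(increments=[[0.2,0,0,0,0,0,-0.185],[0.2,0,0,0,0,0,-0.185],[0.2,0,0,0,0,0,-0.185],[0.2,0,0,0,0,0,-0.185],[0.2,0,0,0,0,0,-0.185],[0.2,0,0,0,0,0,-0.15],[0.2,0,0,0,0,0,0],[0.2,0,0,0,0,0,0]])

```text
clock: 8.3
tool_pos: [0.5318, 0.1279, 0.2087]
eef_rot: [0.506, 0.862, 0.002, 0.005]
contact_force: [0.5, -0.0, -0.7]
opening: 0.27
```

```bash
python3 -c "
from h import *
delta(530.5,112.6,165,120)
a=r.snapshot('scene')[:,:,::-1];b=r.snapshot('side')[:,:,::-1]
cv2.imwrite('pics/scene2.png',a);cv2.imwrite('pics/side2.png',b)
p=[st()['tool_pos']+[0,0,-.045]][0]
for n,i in (('scene',a),('side',b)):
    u,v=pj(r.get_calibration(n),p).astype(int); print(u,v); crop(i,u-40,v-40,u+40,v+40,7,'pics/%s2c.png'%n)
"

```

```text
t 8.3 pos [531.8 127.9 208.7] F [ 0.5 -0.  -0.7] M [ 0.08 -0.07 -0.09] op 0.27
x axis yaw 119.18 z [ 1.050e-02 -5.000e-04 -9.999e-01] q [ 0.23  0.79 -0.98  1.82  0.8   0.97  0.97]
shift [-12.5  -9.   43.7] rot [ 0.0089  0.0056 -0.0143]
t 8.4 pos [531.9 128.  208.7] F [-0.4  0.6 -1. ] M [ 0.09 -0.14  0.  ] op 0.272
x axis yaw 119.23 z [ 1.060e-02 -7.000e-04 -9.999e-01] q [ 0.23  0.79 -0.98  1.82  0.8   0.97  0.98]
329 128
304 224
```

View pics/scene2c.png

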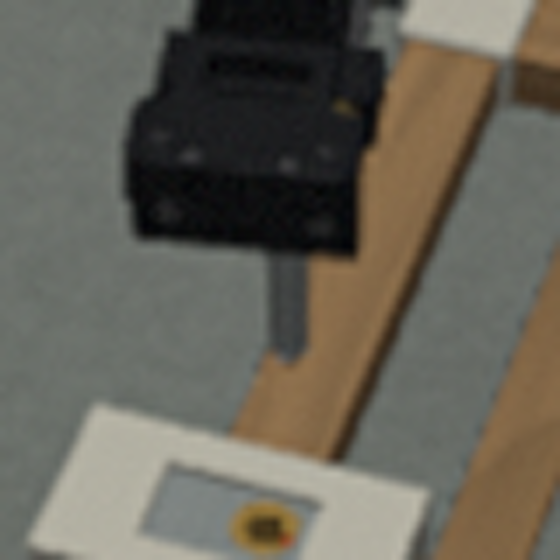

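View pics/side2c.png

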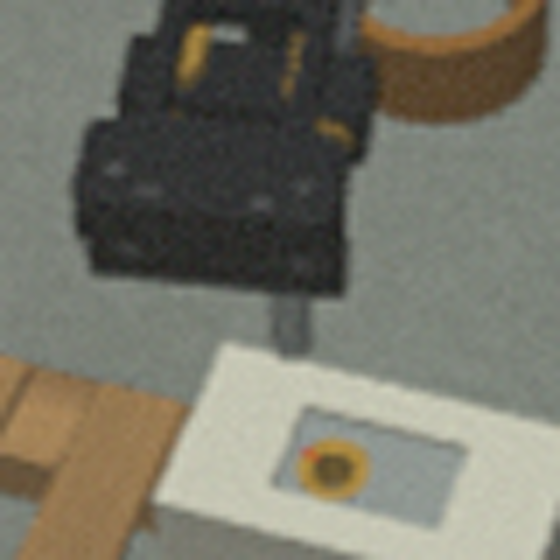

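```bash
python3 -c "
from h import *
a=cv2.imread('pics/scene2.png');b=cv2.imread('pics/side2.png')
def f(i,x,y,w,h,k,al,be):
    return cv2.resize(cv2.convertScaleAbs(i[y:y+h,x:x+w],alpha=al,beta=be),None,fx=k,fy=k,interpolation=cv2.INTER_CUBIC)
t=np.hstack([f(a,322,120,20,22,18,2.5,-60),f(b,296,218,20,22,18,2.5,-60)])
cv2.imwrite('pics/sh.png',t)
t=np.hstack([f(a,315,154,20,18,18,1.3,0),f(b,302,236,20,18,18,1.3,0)])
cv2.imwrite('pics/so.png',t)
g=cv2.cvtColor(a,6);print(g[124:140,324:338]);g=cv2.cvtColor(b,6);print(g[224:236,298:314])
"

```

```text
[[102 101  85  58  49  49  48  42  41  54  63  60  49  42]
 [115 114 106  78  63  67  68  64  70  89  99 102  93  89]
 [112 113 107  79  62  69  68  63  70  99 114 118 116 117]
 [110 113 112  80  64  67  69  62  70 100 114 116 113 115]
 [109 113 111  81  62  68  67  63  68  99 116 115 113 115]
 [110 111 109  82  61  65  65  62  71 100 115 115 112 114]
 [109 110 111  80  62  68  65  61  69 103 117 115 114 114]
 [109 109 111  82  63  68  68  64  70 104 115 114 114 113]
 [109 110 112  84  62  65  66  63  69 104 114 115 114 114]
 [110 110 112  83  62  69  69  61  72 102 114 115 113 112]
 [110 108 111  82  62  68  66  64  69 103 114 115 112 113]
 [110 111 110  84  64  66  66  63  69 103 116 115 113 111]
 [109 110 110  86  66  68  67  59  69 103 116 116 111 110]
 [109 108 102  84  68  63  68  61  77 105 116 114 112 109]
 [111 111  99  93  85  79  70  70  95 115 115 113 111 107]
 [111 105 102 107 108  97  83  90 110 116 112 110 111 107]]
[[ 56  49  45  48  47  44  47  48  36  43  40  43  39  35  43  84]
 [ 89  82  83  75  58  56  50  57  53  55  42  41  52  44  50  96]
 [129 130 131 120 105  85  83  84  79  72  77  86  86  86  85 114]
 [127 130 129 127 111  94  92  98  92  82 107 134 137 135 134 130]
 [126 127 129 125 105  93  90  91  90  79 107 132 132 129 134 129]
 [134 129 127 128 114  91  93  95  91  81 108 128 135 132 129 129]
 [132 129 129 129 113  87  99  95  83  80 104 129 127 128 128 129]
 [129 128 129 129 111  83  96  97  86  81 102 125 131 123 130 124]
 [134 126 127 123 110  94  91  93  91  81  99 121 128 129 126 125]
 [162 152 148 137 125 106  89  92  86  86 101 124 125 127 132 131]
 [197 196 189 183 166 141 102 102  99 100 118 127 127 126 129 131]
 [197 198 198 197 200 182 154 149 147 149 146 135 132 129 125 130]]
```

View pics/sh.png

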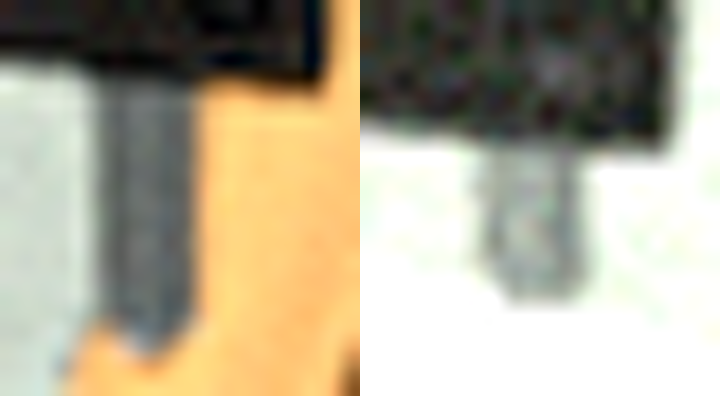

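View pics/so.png

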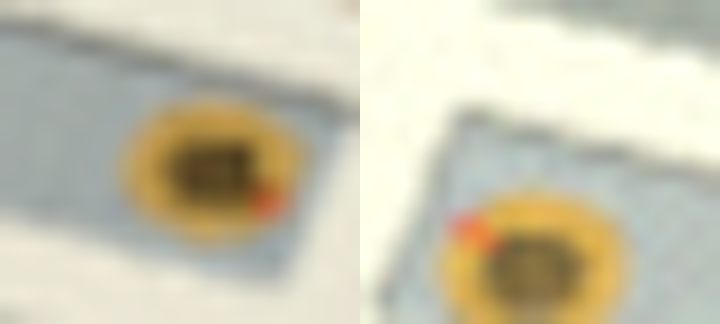

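```bash
python3 -c "
from h import *
for n,off,c0,d0 in (('scene',(315,154),(212,171),(266,199)),('side',(302,236),(176,268),(112,232))):
    c=r.get_calibration(n)
    P=[bp(c,(p[0]+.5)/18-.5+off[0],(p[1]+.5)/18-.5+off[1],.046)[:2]*1000 for p in (c0,d0)]
    e=P[1]-P[0]; print(n,P[0],np.linalg.norm(e),np.degrees(np.arctan2(e[1],e[0])))
    key=np.array([.5318,.1279,.16])
    o=-c['R'].T@c['t']; print(' cam',o,'az from key',np.degrees(np.arctan2(*(o-key)[1::-1])), 'px/mm',c['fx']/np.linalg.norm(o-key)/1000)
    for nm,y0 in (('A',119.2),('B',89.2)):
        cor=[np.array([key+np.array([6.93e-3*np.cos(np.radians(y0+30+60*k)),6.93e-3*np.sin(np.radians(y0+30+60*k)),0])])[0] for k in range(6)]
        print(nm,sorted([round(float(pj(c,q)[0]-pj(c,key)[0]),2) for q in cor]),pj(c,key), 'normals rel cam',[round(((y0+60*k)-np.degrees(np.arctan2(*(o-key)[1::-1]))+180)%360-180) for k in range(6)])
"

```

```text
scene [531.59436808 111.95375762] 9.218982930016706 4.049742983718949
 cam [ 1.01422164 -0.4942473   1.03889782] az from key -52.20950386689983 px/mm 0.4148419399968236
A [-2.88, -1.8, -1.07, 1.08, 1.79, 2.88] [329.90004002 129.34704879] normals rel cam [171, -129, -69, -9, 51, 111]
B [-2.7, -2.28, -0.42, 0.41, 2.29, 2.7] [329.90004002 129.34704879] normals rel cam [141, -159, -99, -39, 21, 81]
side [530.31103148 112.52976889] 10.481180334112791 2.407281188711465
 cam [0.15357474 0.54977556 0.88709101] az from key 131.87726718331257 px/mm 0.45841919783209945
A [-3.14, -2.01, -1.13, 1.14, 2.0, 3.15] [304.50063419 225.07297771] normals rel cam [-13, 47, 107, 167, -133, -73]
B [-2.98, -2.46, -0.5, 0.5, 2.48, 2.97] [304.50063419 225.07297771] normals rel cam [-43, 17, 77, 137, -163, -103]
```

```bash
python3 -c "
from h import *
delta(530.9,112.2,133,121.5)"

```

```text
t 8.4 pos [531.9 128.  208.7] F [-0.4  0.6 -1. ] M [ 0.09 -0.14  0.  ] op 0.272
x axis yaw 119.23 z [ 1.060e-02 -7.000e-04 -9.999e-01] q [ 0.23  0.79 -0.98  1.82  0.8   0.97  0.98]
shift [-12.8  -9.2  75.7] rot [ 0.0088  0.0059 -0.0396]
```

>>> play_rows(increments=[[0.2,-6,-4,15,0.009,0.006,-0.04],[0.2,-7,-5,20,0,0,0],[0.2,0,0,18,0,0,0],[0.2,0,0,12,0,0,0],[0.2,0,0,8,0,0,0],[0.2,0,0,0,0,0,0],[0.2,0,0,0,0,0,0],[0.2,0,0,0,0,0,0]])

```text
clock: 9.4
tool_pos: [0.5312, 0.1116, 0.1312]
eef_rot: [0.487, 0.874, -0.0, -0.0]
contact_force: [-0.2, -0.2, -1.2]
opening: 0.266
```

```bash
cat > look.py <<'E'
from h import *
import sys
k=sys.argv[1]
s=r.get_state()
o=[]
for n in ('scene','side'):
    i=r.snapshot(n)[:,:,::-1]; cv2.imwrite(f'pics/{n}{k}.png',i)
    u,v=pj(r.get_calibration(n),[.5305,.1122,.046]).astype(int); print(n,u-16,v-20)
    o.append(cv2.resize(cv2.convertScaleAbs(i[v-20:v+14,u-16:u+17],alpha=1.2,beta=0),None,fx=12,fy=12,interpolation=cv2.INTER_CUBIC))
cv2.imwrite(f'pics/L{k}.png',np.hstack(o))
E
python3 look.py 3; python3 -c "
from h import *
delta(530.9,112.2,133,121.5)"

```

```text
scene 310 142
side 295 230
t 9.5 pos [531.1 111.5 131.1] F [-0.7  0.2 -1.7] M [ 0.1  -0.08  0.05] op 0.269
x axis yaw 121.74 z [-1.1e-03 -5.0e-04 -1.0e+00] q [ 0.21  0.9  -0.91  1.89  0.95  0.86  0.93]
shift [ 0.7  0.2 -1.9] rot [-0.0012 -0.0001  0.0041]
```

View pics/L3.png

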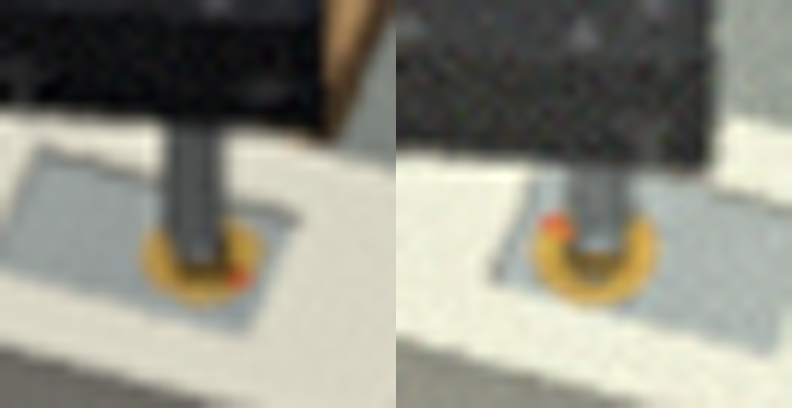

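>>> play_rows(increments=[[0.2,0,1,2,0,0,0],[0.2,0,0,2,0,0,0],[0.2,0,0,1.5,0,0,0],[0.2,0,0,1,0,0,0],[0.2,0,0,1,0,0,0],[0.2,0,0,1,0,0,0],[0.2,0,0,0,0,0,0],[0.2,0,0,0,0,0,0]])

```text
clock: 10.5
tool_pos: [0.5322, 0.1122, 0.1224]
eef_rot: [0.487, 0.873, -0.0, -0.0]
contact_force: [0.5, 0.2, -0.6]
opening: 0.266
```

```bash
python3 -c "
from h import *
delta(531.9,112.1,120,121.5)"

```

```text
t 10.5 pos [532.2 112.2 122.4] F [ 0.5  0.2 -0.6] M [ 0.13 -0.1   0.06] op 0.266
x axis yaw 121.73 z [-5.e-04 -2.e-04 -1.e+00] q [ 0.21  0.91 -0.89  1.89  0.96  0.85  0.92]
shift [ 0.  -0.3  2.4] rot [-0.0005 -0.0001  0.0041]
```

>>> play_rows(increments=[[0.2,0,0,1,0,0,0],[0.2,0,0,1,0,0,0],[0.2,0,0,1,0,0,0],[0.2,0,0,0,0,0,0],[0.2,0,0,0,0,0,0],[0.2,0,0,0,0,0,0],[0.2,0,0,0,0,0,0],[0.2,0,0,0,0,0,0]])

```text
clock: 11.5
tool_pos: [0.5322, 0.1126, 0.1193]
eef_rot: [0.487, 0.874, 0.0, -0.0]
contact_force: [-0.4, 1.0, -1.2]
opening: 0.268
```

```bash
python3 look.py 4; python3 -c "
from h import *
delta(531.9,112.1,120,121.5)"

```

```text
scene 310 142
side 295 230
t 11.6 pos [532.2 112.6 119.3] F [-0.1  1.9 -0.9] M [ 0.19 -0.04 -0.03] op 0.269
x axis yaw 121.75 z [-4.e-04  5.e-04 -1.e+00] q [ 0.21  0.91 -0.89  1.89  0.97  0.84  0.91]
shift [-0.3 -0.5 -0.7] rot [-0.0001 -0.0007  0.0043]
```

View pics/L4.png

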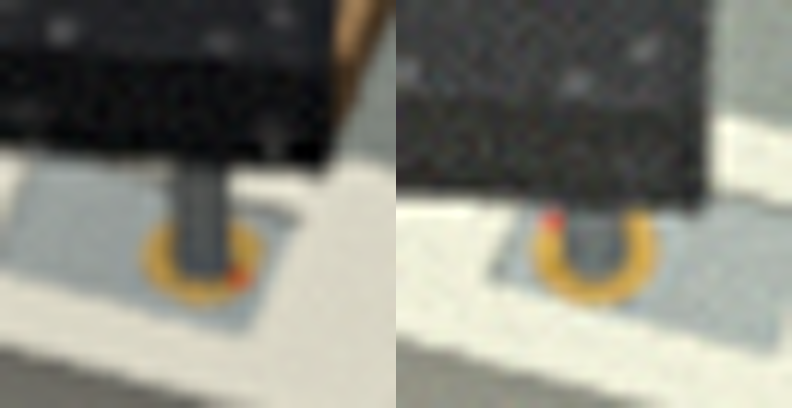

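>>> play_rows(increments=[[0.2,0,0,1.5,0,0,0],[0.2,0,0,1.5,0,0,0],[0.2,0,0,1.5,0,0,0],[0.2,0,0,1.5,0,0,0],[0.2,0,0,0,0,0,0],[0.2,0,0,0,0,0,0],[0.2,0,0,0,0,0,0],[0.2,0,0,0,0,0,0]])

```text
clock: 12.6
tool_pos: [0.5322, 0.1127, 0.1128]
eef_rot: [0.487, 0.874, 0.0, -0.0]
contact_force: [-0.6, 0.8, -1.6]
opening: 0.269
```

```bash
python3 -c "
from h import *
delta(531.9,112.1,106,121.5)"

```

```text
t 12.6 pos [532.2 112.7 112.8] F [-0.6  0.8 -1.6] M [ 0.2  -0.08  0.06] op 0.269
x axis yaw 121.75 z [-5.e-04  7.e-04 -1.e+00] q [ 0.2   0.92 -0.88  1.9   0.98  0.83  0.9 ]
shift [-0.4 -0.5  6.8] rot [-0.0001 -0.0009  0.0043]
```

Sliding in freely. Go for the bottom gently.

>>> play_rows(increments=[[0.2,0,0,1.5,0,0,0],[0.2,0,0,1.5,0,0,0],[0.2,0,0,1.5,0,0,0],[0.2,0,0,1,0,0,0],[0.2,0,0,1,0,0,0],[0.2,0,0,0,0,0,0],[0.2,0,0,0,0,0,0],[0.2,0,0,0,0,0,0]])

```text
clock: 13.6
tool_pos: [0.5322, 0.1127, 0.1058]
eef_rot: [0.487, 0.874, 0.0, -0.0]
contact_force: [0.1, -0.2, -0.9]
opening: 0.272
```

```bash
python3 -c "
from h import *
delta(531.9,112.1,106,121.5)"

```

```text
t 13.6 pos [532.2 112.7 105.8] F [ 0.1 -0.2 -0.9] M [ 0.16 -0.06 -0.  ] op 0.272
x axis yaw 121.75 z [-5.e-04  7.e-04 -1.e+00] q [ 0.2   0.93 -0.87  1.9   1.    0.82  0.89]
shift [-0.4 -0.6 -0.2] rot [-0.0001 -0.0008  0.0044]
```

>>> play_rows(increments=[[0.2,0,0,0.6,0,0,0],[0.2,0,0,0.6,0,0,0],[0.2,0,0,0.6,0,0,0],[0.2,0,0,0,0,0,0],[0.2,0,0,0,0,0,0],[0.2,0,0,0,0,0,0],[0.2,0,0,0,0,0,0],[0.2,0,0,0,0,0,0]])

```text
clock: 14.6
tool_pos: [0.5323, 0.1128, 0.1045]
eef_rot: [0.487, 0.874, 0.0, -0.0]
contact_force: [-0.2, -0.7, 0.9]
opening: 0.27
```

```bash
python3 look.py 5; python3 -c "
from h import *
delta(531.9,112.1,106,121.5)"

```

```text
scene 310 142
side 295 230
t 14.7 pos [532.3 112.8 104.5] F [-0.8  0.8  1. ] M [ 0.13 -0.01  0.03] op 0.27
x axis yaw 121.75 z [ 1.e-04  6.e-04 -1.e+00] q [ 0.19  0.93 -0.87  1.9   1.    0.82  0.89]
shift [-0.4 -0.7 -1.5] rot [ 0.0004 -0.0004  0.0044]
```

View pics/L5.png

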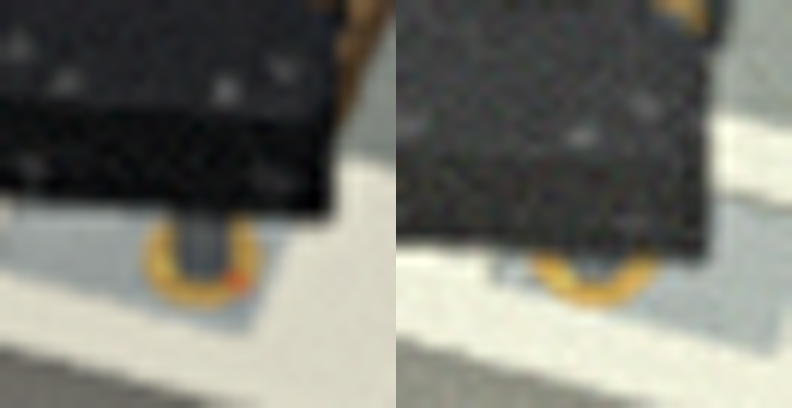

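>>> play_rows(increments=[[0.2,0,0,0,0,0,0.05],[0.2,0,0,0,0,0,0.05],[0.2,0,0,0,0,0,0.05],[0.2,0,0,0,0,0,0.05],[0.2,0,0,0,0,0,0.05],[0.2,0,0,0,0,0,0.05],[0.2,0,0,0,0,0,0.05],[0.2,0,0,0,0,0,0.05]])

```text
clock: 15.7
tool_pos: [0.5322, 0.1128, 0.1044]
eef_rot: [0.655, 0.755, 0.0, -0.0]
contact_force: [-0.1, -0.5, 1.1]
opening: 0.264
```

```bash
python3 -c "
from h import *
delta(532.3,112.8,104.7,121.5-45)"

```

```text
t 15.7 pos [532.2 112.8 104.4] F [-0.1 -0.5  1.1] M [ 0.1  -0.02  0.14] op 0.264
x axis yaw 98.12 z [-1.e-04  6.e-04 -1.e+00] q [ 0.15  0.9  -0.78  1.9   0.94  0.75  0.53]
shift [-0.   0.1 -0.3] rot [-1.000e-04 -6.000e-04  3.774e-01]
```

>>> play_rows(increments=[[0.2,0,0,0,0,0,0.09],[0.2,0,0,0,0,0,0.09],[0.2,0,0,0,0,0,0.09],[0.2,0,0,0,0,0,0.09],[0.2,0,0,0,0,0,0.09],[0.2,0,0,0,0,0,0.09],[0.2,0,0,0,0,0,0.09],[0.2,0,0,0,0,0,0.09]])

```text
clock: 16.7
tool_pos: [0.5319, 0.1123, 0.1044]
eef_rot: [0.884, 0.467, -0.0, 0.0]
contact_force: [-1.1, 0.3, -0.1]
opening: 0.273
```

```bash
python3 -c "
from h import *
delta(532.3,112.8,104.7,121.5-90)"

```

```text
t 16.7 pos [531.9 112.3 104.4] F [-1.1  0.3 -0.1] M [-0.    0.02  0.09] op 0.273
x axis yaw 55.67 z [-1.e-04 -8.e-04 -1.e+00] q [ 0.06  0.85 -0.6   1.91  0.79  0.64 -0.08]
shift [ 0.6  0.  -0.3] rot [0.0006 0.0006 0.4219]
```

>>> play_rows(increments=[[0.2,0.4,0,0,0,0,0.09],[0.2,0,0,0,0,0,0.09],[0.2,0,0,0,0,0,0.09],[0.2,0,0,0,0,0,0.09],[0.2,0,0,0,0,0,0.09],[0.2,0,0,0,0,0,0.09],[0.2,0,0,0,0,0,0.09],[0.2,0,0,0,0,0,0.09]])

```text
clock: 17.7
tool_pos: [0.5314, 0.1121, 0.1045]
eef_rot: [0.993, 0.115, -0.001, 0.001]
contact_force: [-1.0, -0.4, 1.0]
opening: 0.269
```

```bash
python3 -c "
from h import *
delta(532.3,112.8,104.7,121.5-120)
i=r.snapshot('scene')[:,:,::-1]; crop(i,300,130,360,190,8,'pics/s6.png')"

```

```text
t 17.7 pos [531.4 112.1 104.5] F [-1.  -0.4  1. ] M [-0.03  0.03  0.06] op 0.269
x axis yaw 13.26 z [-0.001  -0.0029 -1.    ] q [-0.05  0.81 -0.41  1.92  0.6   0.54 -0.64]
shift [ 1.  -0.4 -0.2] rot [0.0027 0.0014 0.2053]
```

View pics/s6.png

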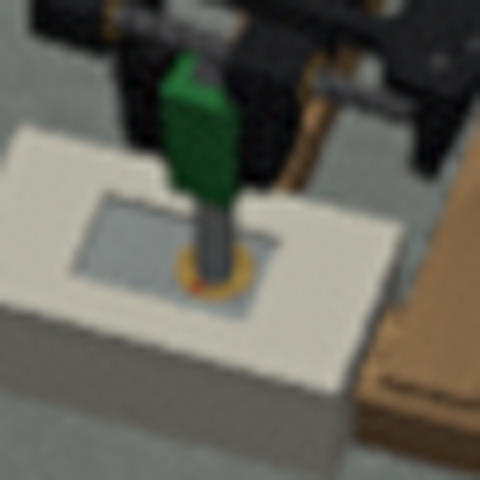

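>>> play_rows(increments=[[0.2,0.5,-0.2,0,0.003,0.001,0.08],[0.2,0.3,-0.2,0,0,0,0.08],[0.2,0,0,0,0,0,0.08],[0.2,0,0,0,0,0,0.08],[0.2,0,0,0,0,0,0.08],[0.2,0,0,0,0,0,0.08],[0.2,0,0,0,0,0,0.08],[0.2,0,0,0,0,0,0.08]])

```text
clock: 18.75
tool_pos: [0.531, 0.1122, 0.1045]
eef_rot: [0.978, -0.207, -0.001, 0.001]
contact_force: [-0.5, 0.1, 0.5]
opening: 0.272
```

```bash
python3 -c "
from h import *
delta(532.3,112.8,104.7,121.5-180)"

```

```text
t 18.75 pos [531.  112.2 104.5] F [-0.5  0.1  0.5] M [-0.04  0.07  0.06] op 0.272
x axis yaw -23.86 z [-0.0029 -0.0018 -1.    ] q [-0.15  0.79 -0.24  1.92  0.38  0.48 -1.08]
shift [ 1.  -1.1 -0.2] rot [0.0033 0.001  0.6045]
```

>>> play_rows(increments=[[0.2,0.5,-0.4,0,0.003,0.001,0.07],[0.2,0.2,-0.3,0,0,0,0.07],[0.2,0,0,0,0,0,0.07],[0.2,0,0,0,0,0,0.07],[0.2,0,0,0,0,0,0.07],[0.2,0,0,0,0,0,0.07],[0.2,0,0,0,0,0,0.07],[0.2,0,0,0,0,0,0.06]])

```text
clock: 19.75
tool_pos: [0.5307, 0.1125, 0.1044]
eef_rot: [0.885, -0.466, -0.001, 0.001]
contact_force: [-1.0, -0.1, 0.6]
opening: 0.27
```

```bash
python3 -c "
from h import *
delta(532.3,112.8,104.7,-75)"

```

```text
t 19.75 pos [530.7 112.5 104.4] F [-1.  -0.1  0.6] M [-0.1   0.05  0.02] op 0.27
x axis yaw -55.55 z [-3.6e-03 -8.0e-04 -1.0e+00] q [-0.23  0.79 -0.1   1.92  0.17  0.44 -1.43]
shift [ 0.7 -1.5 -0.3] rot [0.0037 0.0008 0.3394]
```

>>> play_rows(increments=[[0.2,0,0,0,0.002,0,0.03],[0.2,0,0,0,0.002,0,0.03],[0.2,0,0,0,0,0,0.03],[0.2,0,0,0,0,0,0.03],[0.2,0,0,0,0,0,0.03],[0.2,0,0,0,0,0,0.03],[0.2,0,0,0,0,0,0.02],[0.2,0,0,0,0,0,0.02]])

```text
clock: 20.75
tool_pos: [0.5304, 0.1125, 0.1043]
eef_rot: [0.825, -0.565, -0.001, -0.0]
contact_force: [-0.6, 0.7, 0.7]
opening: 0.268
```

```bash
python3 -c "
from h import *
delta(532.3,112.8,104.7,-75)"

```

```text
t 20.75 pos [530.4 112.5 104.3] F [-0.6  0.7  0.7] M [-0.12  0.07  0.05] op 0.268
x axis yaw -68.85 z [-7.0e-04  1.4e-03 -1.0e+00] q [-0.27  0.79 -0.05  1.93  0.08  0.43 -1.57]
shift [ 0.4 -1.9 -0.4] rot [0.0002 0.0015 0.1073]
```

>>> play_rows(increments=[[0.2,0,0,0,0,0,0.02],[0.2,0,0,0,0,0,0.02],[0.2,0,0,0,0,0,0.02],[0.2,0,0,0,0,0,0.02],[0.2,0,0,0,0,0,0.02],[0.2,0,0,0,0,0,0.02],[0.2,0,0,0,0,0,0.02],[0.2,0,0,0,0,0,0]])

```text
clock: 21.75
tool_pos: [0.5304, 0.1126, 0.1043]
eef_rot: [0.78, -0.626, -0.001, -0.0]
contact_force: [-0.4, -0.4, 0.5]
opening: 0.273
```

```bash
python3 -c "
from h import *
delta(532.3,112.8,104.7,-75)"

```

```text
t 21.75 pos [530.4 112.6 104.3] F [-0.4 -0.4  0.5] M [-0.08  0.11  0.11] op 0.273
x axis yaw -77.46 z [-7.0e-04  1.5e-03 -1.0e+00] q [-0.29  0.79 -0.01  1.93  0.02  0.42 -1.66]
shift [ 0.3 -1.9 -0.4] rot [ 0.0003  0.0016 -0.0429]
```

>>> play_rows(increments=[[0.2,0,0,0,0,0,0.02],[0.2,0,0,0,0,0,0.02],[0.2,0,0,0,0,0,0.02],[0.2,0,0,0,0,0,0.02],[0.2,0,0,0,0,0,0.02],[0.2,0,0,0,0,0,0.02],[0.2,0,0,0,0,0,0.02],[0.2,0,0,0,0,0,0]])

```text
clock: 22.75
tool_pos: [0.5304, 0.1127, 0.1043]
eef_rot: [0.731, -0.682, -0.001, -0.0]
contact_force: [-0.8, -0.4, 1.0]
opening: 0.269
```

```bash
python3 -c "
from h import *
delta(532.3,112.8,104.7,-75)
for k in range(1): pass"

```

```text
t 22.75 pos [530.4 112.7 104.3] F [-0.8 -0.4  1. ] M [-0.04  0.17  0.07] op 0.269
x axis yaw -86.05 z [-7.0e-04  1.6e-03 -1.0e+00] q [-0.31  0.79  0.02  1.93 -0.04  0.42 -1.75]
shift [ 0.1 -1.9 -0.4] rot [ 0.0004  0.0017 -0.1928]
```

```bash
python3 look.py 7
```

```text
scene 310 142
side 295 230
```

View pics/L7.png

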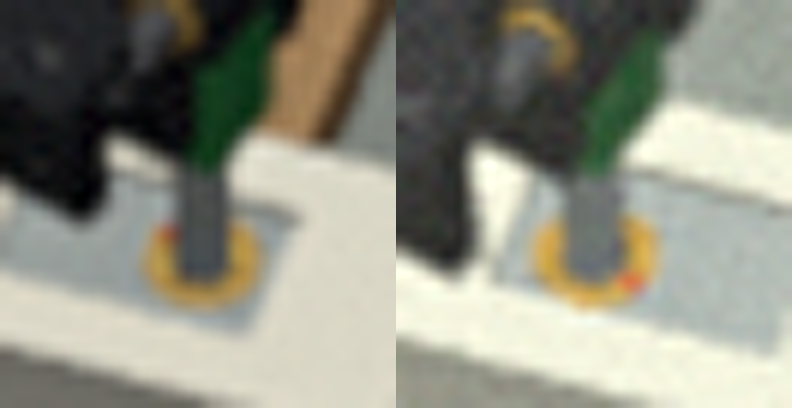

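```bash
python3 -c "
from h import *
for n,off,cs,d in (('scene',(310,142),(203,253),(168,233)),('side',(295,230),(200,254),(236,282))):
    c=r.get_calibration(n)
    P=[bp(c,(p[0]+.5)/12-.5+off[0],(p[1]+.5)/12-.5+off[1],.046)[:2]*1000 for p in (cs,d)]
    e=P[1]-P[0]; print(n,P[0],np.linalg.norm(e),np.degrees(np.arctan2(e[1],e[0])))
"

```

```text
scene [531.10839508 113.22502794] 9.299310807515344 -178.5465516591937
side [529.98580964 113.33327618] 9.949094260718905 173.66635236546375
```

>>> play_rows(increments=[[0.2,0,0,0,0,0,0.02],[0.2,0,0,0,0,0,0.02],[0.2,0,0,0,0,0,0.02],[0.2,0,0,0,0,0,0.02],[0.2,0,0,0,0,0,0.0],[0.2,0,0,0,0,0,0.0],[0.2,0,0,0,0,0,0.0],[0.2,0,0,0,0,0,0]])

```text
clock: 23.85
tool_pos: [0.5304, 0.1128, 0.1043]
eef_rot: [-0.702, 0.713, 0.001, 0.0]
contact_force: [-0.4, -0.1, 0.9]
opening: 0.267
```

```bash
python3 look.py 8; python3 -c "
from h import *
delta(532.3,112.8,104.7,-75)
im=r.snapshot('wrist')[:,:,::-1]
crop(im,220,100,420,300,3,'pics/w8.png')"
```

```text
scene 310 142
side 295 230
t 23.95 pos [530.4 112.8 104.3] F [-1.5 -0.1  0.3] M [0.07 0.12 0.14] op 0.269
x axis yaw -90.9 z [-7.0e-04  1.7e-03 -1.0e+00] q [-0.32  0.79  0.04  1.93 -0.08  0.42 -1.8 ]
shift [-0.  -1.9 -0.4] rot [ 0.0005  0.0018 -0.2775]
```

View pics/w8.png

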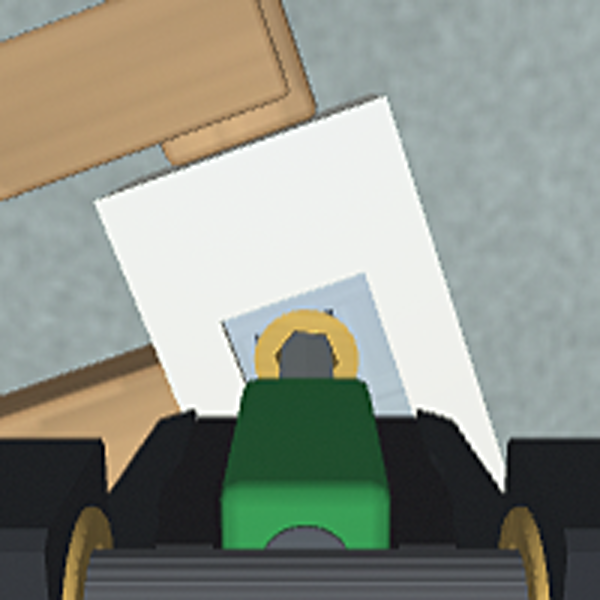

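View pics/L8.png

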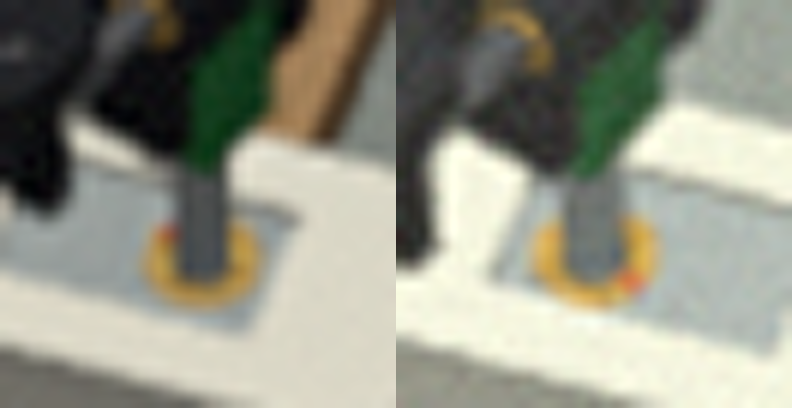

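```bash
python3 -c "
from h import *
im=cv2.imread('pics/w8.png'); 
im=im[290:390,240:370]; cv2.imwrite('pics/w8z.png',cv2.resize(cv2.convertScaleAbs(im,alpha=1.5,beta=0),None,fx=6,fy=6,interpolation=cv2.INTER_CUBIC))"
```

```text
(no output)
```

View pics/w8z.png

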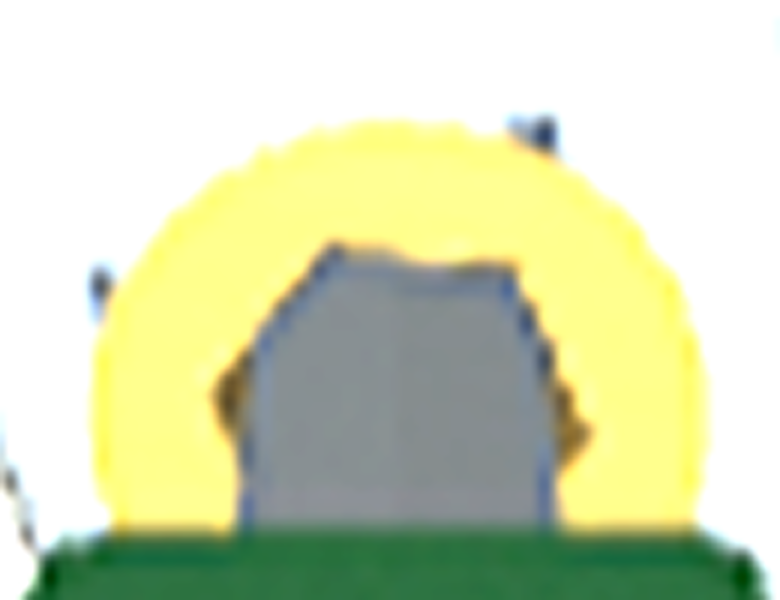

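```bash
python3 -c "
from h import *
c=r.get_calibration('scene')
P=[bp(c,(p[0]+.5)/8-.5+300,(p[1]+.5)/8-.5+130,.046)[:2]*1000 for p in ((215,267),(197,287))]
e=P[1]-P[0]; print(P,np.linalg.norm(e),np.degrees(np.arctan2(e[1],e[0])))
im=cv2.imread('pics/side3.png'); 
"
```

```text
[array([531.68530862, 112.38988943]), array([532.03654432, 102.51950768])] 9.876629100702585 -87.96200028962761
```

```bash
python3 -c "
from h import *
c=r.get_calibration('wrist')
def f(x,y,z): 
    x=(x+.5)/6-.5+240; y=(y+.5)/6-.5+290
    return bp(c,(x+.5)/3-.5+220,(y+.5)/3-.5+100,z)[:2]*1000
cor=[f(*p,.046) for p in ((215,395),(335,238),(515,260),(592,432))]
print(np.round(cor,1))
h=[f(*p,.046) for p in ((90,400),(708,400),(400,120))]; print(np.round(h,1))
from scipy.optimize import least_squares
def res(p): # cx,cy,ang
    return np.concatenate([[cor[k][0]-p[0]-7.62*np.cos(p[2]-k*np.pi/3),cor[k][1]-p[1]-7.62*np.sin(p[2]-k*np.pi/3)] for k in range(4)])
for g in (0,1.5,3,4.5):
    s=least_squares(res,[531,112,g]); print(s.x[:2],np.degrees(s.x[2])%360,s.cost)
w=[]
for p in ((222,321),(364,273),(414,415)):
    w.append(bp(c,(p[0]+.5)/3-.5+220,(p[1]+.5)/3-.5+100,.05)[:2]*1000)
w=np.array(w);e=np.diff(w,axis=0);print(w,np.degrees(np.arctan2(e[:,1],e[:,0])))
st()
"
```

```text
[[533.1 121.2]
 [539.6 116.2]
 [538.5 109. ]
 [531.3 106. ]]
[[532.9 126.3]
 [532.6 101.3]
 [544.4 113.6]]
[532.33345422 113.52823956] 82.80484022839853 0.10936285887600422
[532.33345422 113.52823958] 82.8048398639784 0.10936285887600013
[532.33345423 113.52823962] 82.80483905895319 0.10936285887601832
[532.33345422 113.52823958] 82.80483986578841 0.10936285887600013
[[542.95652472 133.3719027 ]
 [553.98725516 100.03478442]
 [518.73950889  87.88126563]] [ -71.69142902 -160.97566729]
t 24.0 pos [530.4 112.8 104.3] F [ 0.3 -0.4  0.4] M [-0.01  0.14  0.11] op 0.267
x axis yaw -90.9 z [-7.0e-04  1.8e-03 -1.0e+00] q [-0.32  0.79  0.04  1.93 -0.08  0.42 -1.8 ]
```

>>> play_rows(increments=[[0.2,0,0,0,0,0,-0.06],[0.2,0,0,0,0,0,-0.06],[0.2,0,0,0,0,0,-0.06],[0.2,0,0,0,0,0,-0.06],[0.2,0,0,0,0,0,-0.06],[0.2,0,0,0,0,0,-0.06],[0.2,0,0,0,0,0,-0.03],[0.2,0,0,0,0,0,0]])

```text
clock: 25.0
tool_pos: [0.5308, 0.1125, 0.1045]
eef_rot: [0.833, -0.553, -0.001, -0.001]
contact_force: [0.4, 0.7, 0.4]
opening: 0.268
```

```bash
cat > wl.py <<'E'
from h import *
import sys
st(); c=r.get_calibration('wrist'); im=r.snapshot('wrist')[:,:,::-1]
cv2.imwrite(f'pics/wf{sys.argv[1]}.png',im)
u,v=pj(c,[.5318,.1132,.046]); u=int(u)-25;v=int(v)-22; print(u,v)
cv2.imwrite(f'pics/wz{sys.argv[1]}.png',cv2.resize(cv2.convertScaleAbs(im[v:v+40,u:u+50],alpha=1.2),None,fx=14,fy=14,interpolation=cv2.INTER_CUBIC))
E
python3 wl.py 9
```

```text
t 25.0 pos [530.8 112.5 104.5] F [0.4 0.7 0.4] M [-0.03  0.06 -0.02] op 0.268
x axis yaw -67.17 z [ 1.0e-04  2.2e-03 -1.0e+00] q [-0.26  0.79 -0.05  1.93  0.09  0.43 -1.55]
297 198
```

View pics/wz9.png

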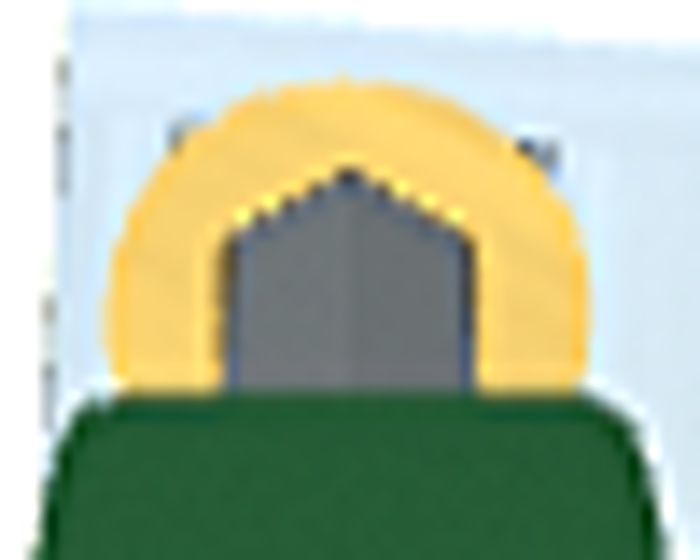

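>>> play_rows(increments=[[0.35,0,0,0,0,0,0],[0.5,0,0,0,0,0,0],[1,0,0,0,0,0,0],[1,0,0,0,0,0,0],[1,0,0,0,0,0,0],[1,0,0,-10,0,0,0],[1,0,0,-20,0,0,0],[1,0,0,-25,0,0,0]])

```text
clock: 26.05
tool_pos: [0.5299, 0.1122, 0.1603]
eef_rot: [0.833, -0.553, -0.001, 0.0]
contact_force: [-0.1, 0.4, 0.3]
opening: 1.001
```

>>> play_rows(increments=[[1,0,0,-25,0,0,0],[1,0,0,-25,0,0,0],[1,0,0,-25,0,0,0],[1,0,0,-20,0,0,0],[1,0,0,0,0,0,0],[1,0,0,0,0,0,0],[1,0,0,0,0,0,0],[1,0,0,0,0,0,0]])

```text
clock: 27.05
tool_pos: [0.5295, 0.1117, 0.2618]
eef_rot: [0.833, -0.554, -0.0, -0.001]
contact_force: [-0.4, -0.9, 0.3]
opening: 1.001
```

```bash
python3 wl.py 10; python3 look.py 10
```

```text
t 27.05 pos [529.5 111.7 261.8] F [-0.4 -0.9  0.3] M [0.   0.03 0.01] op 1.001
x axis yaw -67.22 z [ 2.0e-04  1.8e-03 -1.0e+00] q [-0.24  0.55 -0.08  1.8   0.05  0.8  -1.52]
297 158
scene 310 142
side 295 230
```

View pics/wf10.png

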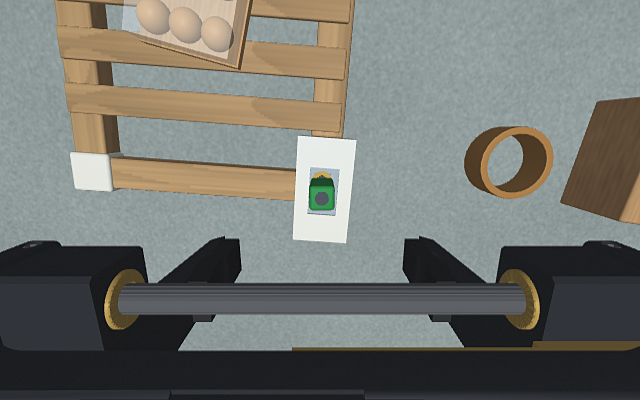

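View pics/L10.png

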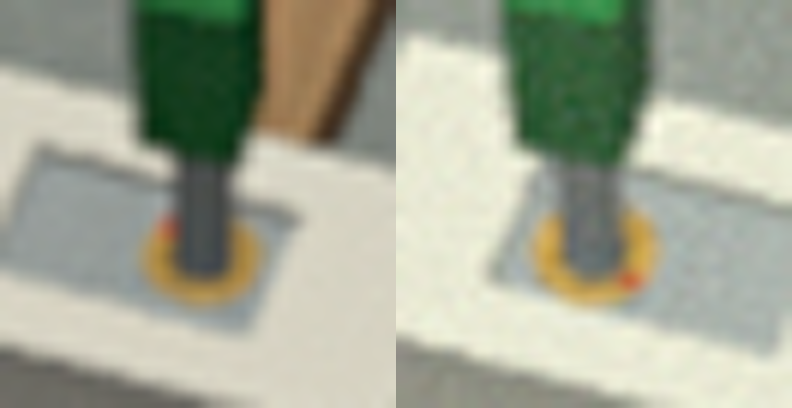

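View pics/side10.png

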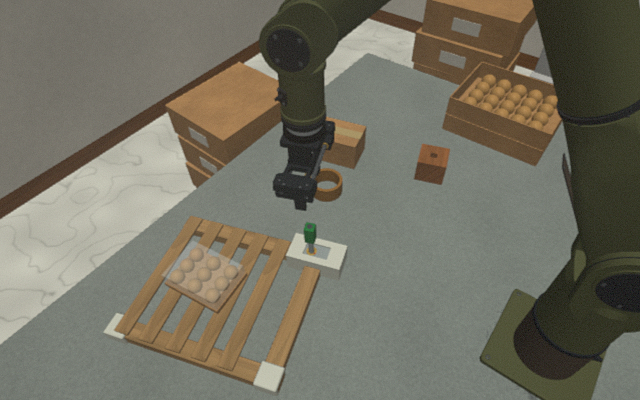

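```bash
python3 -c "
from h import *
for n,(u,v) in (('scene',(310,142)),('side',(295,230))):
    for k in (7,8,10):
        i=cv2.imread(f'pics/{n}{k}.png')[v:v+34,u:u+33].astype(float)
        m=np.clip(i[:,:,2]-i[:,:,1]*1.0-50,0,None); m[:10]=0
        yy,xx=np.mgrid[:34,:33]; print(n,k,m.sum().round(),(m*xx).sum()/m.sum()*12,(m*yy).sum()/m.sum()*12)
a=cv2.imread('pics/scene10.png');b=cv2.imread('pics/side10.png')
for n,z in (('scene',.142),('side',.142)):
    print(n,[pj(r.get_calibration(n),[.531,.1128,zz]).round(1) for zz in (.142,.15,.092)])
crop(a,305,110,345,170,9,'pics/ka.png');crop(b,290,215,330,275,9,'pics/kb.png')
x=np.hstack([cv2.imread('pics/ka.png'),cv2.imread('pics/kb.png')]);cv2.imwrite('pics/k.png',x)
"
```

```text
scene 7 0.0 nan nan
scene 8 0.0 nan nan
scene 10 0.0 nan nan
side 7 29.0 228.0 276.0
side 8 23.0 228.0 276.0
side 10 21.0 228.0 276.0
scene [array([325.9, 138. ]), array([325.8, 135.8]), array([326.1, 151.3])]
side [array([309.4, 225.8]), array([309.2, 223.6]), array([310.3, 239.1])]<string>:7: RuntimeWarning: invalid value encountered in scalar divide
```

View pics/k.png

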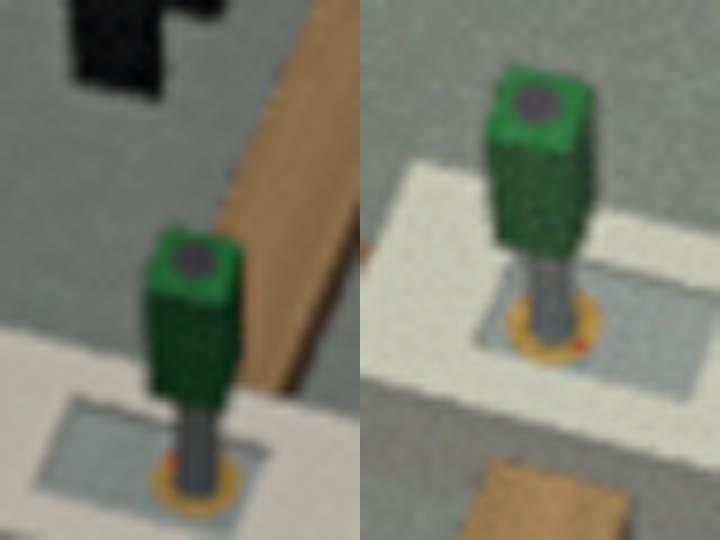

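```bash
python3 -c "
from h import *
for n,(u,v),(x0,x1,y0,y1) in (('scene',(310,142),(11,17,17,22)),('side',(295,230),(17,23,21,26))):
    for k in (7,8,10):
        i=cv2.imread(f'pics/{n}{k}.png')[v:v+34,u:u+33].astype(float)[y0:y1,x0:x1]
        m=np.clip(1-i[:,:,1]/(i[:,:,2]+1)-.3,0,None)
        yy,xx=np.mgrid[:m.shape[0],:m.shape[1]]; print(n,k,m.sum().round(2),((m*xx).sum()/m.sum()+x0)*12,((m*yy).sum()/m.sum()+y0)*12)
"
```

```text
scene 7 0.05 168.0 228.0
scene 8 0.05 166.84319607308424 228.0
scene 10 0.1 165.93586839909406 227.11201176143362
side 7 0.14 228.0 276.0
side 8 0.12 228.0 276.0
side 10 0.15 228.0 276.0
```

```bash
python3 -c "
from h import *
print(r.finish_job()); st()"
```

```text
the job is handed in; nothing more can be done
None
the job is handed in; nothing more can be done
```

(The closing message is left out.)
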